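# Push the loaded cap carrier home into the register square

## Task

Push the loaded cap carrier along the bench with the fingers into the L-shaped register square, until its far long edge lies flush along the long rail and its left end is up against the short stop. Do not lift or tip the carrier, keep every cap in its nest, and do not disturb the two pots and the tape roll standing round it.

Things in the scene. Friction and masses are not known exactly. Their poses are not given: they have to be found in the camera images.
- carrier: Cap carrier: loose, nearly white plate, 96 (x) by 108 (y, the long way) by 14 mm thick, 0.25 to 0.5 kg, with four nests in its top, a black cap in each. Origin: centre of the underside, z up. It starts nearer the robot and to the right of its seat, 30 to 75 mm short of it along the square's x, 25 to 45 mm along y, turned up to 0.25 rad. Sliding it takes a few newtons.
- register_square: Fixed L-shaped dark steel stop, bars 18 mm wide, 16 high. Origin: inner corner at bench level. Long rail: from the corner 138 mm along -y (to the right), inner face at x = 0 looking to -x (to the robot). Short stop: 64 mm along -x, inner face at y = 0 looking to -y. Yaw 0.03 to 0.28 rad. Seated carrier: centre at x = -48, y = -54 mm in this frame, axes parallel.
- nest_cap_0: Black plastic cap, 24 mm across and 9 mm high, lying loose in nest 0 of the carrier, its top 4 mm above the plate. Origin: centre of its underside, 9 mm above the plate's underside.
- carrier_hole0 (a point): Middle of the mouth of nest 0 (round, 26 mm wide, 5 mm deep), in the carrier's top face at x = -22 mm, y = -28 mm from the carrier's centre.
- nest_cap_1: Black plastic cap, 24 mm across and 9 mm high, lying loose in nest 1 of the carrier, its top 4 mm above the plate. Origin: centre of its underside, 9 mm above the plate's underside.
- carrier_hole1 (a point): Middle of the mouth of nest 1 (round, 26 mm wide, 5 mm deep), in the carrier's top face at x = -22 mm, y = +28 mm from the carrier's centre.
- nest_cap_2: Black plastic cap, 24 mm across and 9 mm high, lying loose in nest 2 of the carrier, its top 4 mm above the plate. Origin: centre of its underside, 9 mm above the plate's underside.
- carrier_hole2 (a point): Middle of the mouth of nest 2 (round, 26 mm wide, 5 mm deep), in the carrier's top face at x = +22 mm, y = -28 mm from the carrier's centre.
- nest_cap_3: Black plastic cap, 24 mm across and 9 mm high, lying loose in nest 3 of the carrier, its top 4 mm above the plate. Origin: centre of its underside, 9 mm above the plate's underside.
- carrier_hole3 (a point): Middle of the mouth of nest 3 (round, 26 mm wide, 5 mm deep), in the carrier's top face at x = +22 mm, y = +28 mm from the carrier's centre.
- ink_pot: Bystander: white ink pot with white screw lid, 54 mm across, 55 mm high, standing loose beyond the long rail. Origin: centre of its underside.
- small_pot: Bystander: slim pot with blue lid, 38 mm across, 66 mm high, standing loose some 80 mm to the right of the free end of the long rail. Origin: centre of its underside.
- tape: Bystander: roll of masking tape lying flat, 70 mm across, 25 mm high, loose beyond the corner of the square. Origin: centre of its underside.
Mind the look-alikes: they are no part of the job. Leave any turquoise look-alike of the nest_cap_1 alone.

How it is judged:
At the end, for the whole second after the job is handed in: The carrier lies flat and still in the corner, its centre within 3 mm of its seated place along both axes of the square (2 mm on the stops' side), parallel to the rail within 2 degrees; every cap is in its nest; pots and tape are within 15 mm of where they stood (x of carrier in the frame of register_square between -0.051 and -0.046 m and y of carrier in the frame of register_square between -0.057 and -0.052 m and angle between the y axis of carrier and the y axis of register_square, either way round below 0.035 rad and height (world z) of carrier below 0.003 m and angle between carrier's own z axis and vertical below 0.03 rad and linear speed of carrier below 0.01 m/s and horizontal distance between nest_cap_0 and carrier_hole0 below 0.005 m and z of nest_cap_0 in the frame of carrier between 0.004 and 0.0125 m and horizontal distance between nest_cap_1 and carrier_hole1 below 0.005 m and z of nest_cap_1 in the frame of carrier between 0.004 and 0.0125 m and horizontal distance between nest_cap_2 and carrier_hole2 below 0.005 m and z of nest_cap_2 in the frame of carrier between 0.004 and 0.0125 m and horizontal distance between nest_cap_3 and carrier_hole3 below 0.005 m and z of nest_cap_3 in the frame of carrier between 0.004 and 0.0125 m and distance of each of ink_pot, small_pot, tape from where it was at the start of the episode below 0.015 m); the robot touches nothing.
It fails at once if the carrier is lifted off or tipped up from the bench (height (world z) of carrier above 0.006 m or angle between carrier's own z axis and vertical above 0.1 rad).
It fails at once if a cap leaves its nest (horizontal distance between nest_cap_0 and carrier_hole0 above 0.008 m or z of any of nest_cap_0, nest_cap_1, nest_cap_2, nest_cap_3 in the frame of carrier above 0.016 m or horizontal distance between nest_cap_1 and carrier_hole1 above 0.008 m or horizontal distance between nest_cap_2 and carrier_hole2 above 0.008 m or horizontal distance between nest_cap_3 and carrier_hole3 above 0.008 m).
It fails at once if a pot or the tape roll is pushed aside or tipped (distance of any of ink_pot, small_pot, tape from where it was at the start of the episode above 0.015 m or angle between any of ink_pot, small_pot, tape's own z axis and vertical above 0.3 rad).
It fails at once if the carrier is pushed with the arm instead of the fingers (contact force between the arm and carrier above 3 N).
It also fails if it takes over 58 s, if anything falls off the work surface, if the arm or the gripper's body presses on something with over 40 N, if the wrist force passes 120 N, or if a joint passes its speed limit or range.

## Robot

A 6-joint arm with a two-finger parallel gripper is mounted at the origin on a cart in front of the work surface, level with it; the furniture and walls round the work are solid. World frame = base frame: x ahead of the robot, y to its left, z up, the work surface at z = 0. Lengths are in m, angles in rad, forces in N, time in s.
With the tool pointing down it reaches from about 0.375 to 0.9 m from the base axis. Payload 3.1 kg.
Tool frame: the origin (TCP) lies on the centre line of the jaws, within the pads' length; the fingertips stand 11 mm ahead of it and the grasp point (between the pads) lies 8 mm behind it; z points along the fingers, y is the line along which they close (so a half turn about z gives the same grasp; the last joint's range is limited). The gripper opens to 85 mm and grips with 20 to 120 N. Pads are 22 mm wide; open, the fingers measure 114 mm over their backs; the gripper's body (76 mm by 85 mm) begins 54 mm behind the grasp point. The pads swing forward as they close: fully open they stand 13 mm farther back than shut.
Start: joints at [-0.178, 0.527, 1.433, -0, 1.181, -0.178], TCP at [0.625, 0, 0.203] pointing down, gripper open.
Joint ranges: [-3.08, 3.08], [-0.75, 2.2], [0.22, 2.44], [-1.43, 4.57], [0, 2.65], [-2.85, 2.85]. Speed limits (rad/s): [2.79, 2.79, 3.14, 3.14, 3.14, 3.14].

## Interface

Orientations are given as [roll, pitch, yaw] about the fixed x, y, z axes, in that order (R = Rz(yaw) Ry(pitch) Rx(roll)).
In Python, from station import r gives the robot as it stands. The module is installed in compiled form; this text tells all that it offers. Calls block until the motion is done:
- r.move_to(position, orientation): joint-space move of the TCP to a pose.
- r.move_straight(position, feed=0.15, orientation=None, force_limit=None): straight line of the TCP; orientation=None keeps the orientation; feed is the mean speed in m/s. With force_limit (N) it stops when the force on the tool has changed by that much, and returns True; else False.
- r.movej(angles): joint-space move.
- r.set_gripper(opening): finger opening in m; the grip force is fixed at half the most; returns when the fingers have stopped.
- r.hold(seconds).
- r.solve_ik(position, orientation): joint angles nearest the present ones, or None.
- r.grab_frame(name): name is "scene" or "side" or "wrist"; returns a dict with "frame" (384x512x3 uint8, red, green, blue), "depth" (384x512 float32, m along the optical axis (not along the pixel's ray), 0 where there is no reading), "fx", "fy", "cx", "cy" (pixels), "dist_coeffs" ([k1, k2, p1, p2, k3] as OpenCV has them; the pictures are not rectified), "world_to_cam" (4x4, takes a point from world to camera coordinates). Camera axes: x right, y down, z forward; pixel columns grow to the right and rows downward; lengths in m; the calibration is good to about 2 mm. A picture is of the moment at which its call begins.
A pose or a line that the arm cannot do raises r.IKError and nothing moves.
- r.finish_job(): hands the job in; it is judged then, once.
Readings, each from a call of its own:
- r.current_time(): time.
- r.current_joint_positions(): joint angles.
- r.current_dq(): joint speeds.
- r.current_effort(): joint torques, N m.
- r.current_ee_pos(): TCP position.
- r.current_orientation(): TCP orientation.
- r.current_force(): force on the tool from outside, world axes, zero at the start.
- r.current_torque(): the same for the moment, N m.
- r.current_opening(): finger opening in m.
- r.current_finger_force(): force on a finger pad.
Only numpy, scipy, OpenCV 4.12 (cv2) and the standard library are available. Lean on these libraries where they do the work, as an engineer would, in place of code of your own. Each camera call takes 0.05 s, during which the arm holds its last target. There are 200 camera calls.

## Working session

There is one attempt and no reset: what is moved stays moved. The work goes in short steps, each a Python script; the robot and the scene stay as the last script left them, time stands still between calls to the robot, and variables do not carry over. Pictures are saved under pics/ and viewed, at most 10 in all, crops included, and the job is handed in when it is done.

```bash
mkdir -p pics; cat > h.py <<'E'
import numpy as np, cv2
from station import r
def K(f): return np.array([[f['fx'],0,f['cx']],[0,f['fy'],f['cy']],[0,0,1.]])
def ray(f,px,z):
    px=np.asarray(px,float).reshape(-1,1,2)
    u=cv2.undistortPoints(px,K(f),np.array(f['dist_coeffs'])).reshape(-1,2)
    T=np.linalg.inv(f['world_to_cam']); d=np.c_[u,np.ones(len(u))]@T[:3,:3].T; o=T[:3,3]
    return o+d*((z-o[2])/d[:,2])[:,None]
def proj(f,P):
    W=f['world_to_cam']; rv=cv2.Rodrigues(W[:3,:3])[0]
    return cv2.projectPoints(np.asarray(P,float),rv,W[:3,3],K(f),np.array(f['dist_coeffs']))[0].reshape(-1,2)
def save(f,n,img=None): cv2.imwrite('pics/'+n,cv2.cvtColor(f['frame'] if img is None else img,cv2.COLOR_RGB2BGR))
E
python3 - <<'E'
from h import *
import pickle
fs={n:r.grab_frame(n) for n in('scene','side','wrist')}
pickle.dump(fs,open('f0.pkl','wb'))
for n,f in fs.items(): print(n,np.linalg.inv(f['world_to_cam']).round(3).tolist(),f['fx'],f['dist_coeffs'])
save(fs['scene'],'a.png',np.hstack([cv2.resize(fs[n]['frame'],(400,300)) for n in('scene','side')]))
save(fs['wrist'],'b.png')
E
```

```text
scene [[-0.734, -0.499, 0.461, 0.262], [-0.679, 0.544, -0.492, 0.184], [-0.005, -0.674, -0.739, 0.687], [0.0, 0.0, 0.0, 1.0]] 472.09805733246895 [0.0442771 0.        0.        0.        0.       ]
side [[0.948, -0.18, 0.262, 0.393], [-0.317, -0.48, 0.818, -0.933], [-0.021, -0.859, -0.512, 0.495], [0.0, 0.0, 0.0, 1.0]] 405.76255712874786 [-0.05981899  0.          0.          0.          0.        ]
wrist [[1.0, 0.0, -0.002, 0.626], [-0.0, -0.946, -0.324, 0.084], [-0.002, 0.324, -0.946, 0.373], [0.0, 0.0, 0.0, 1.0]] 300.74100712601785 [-0.05831548  0.          0.          0.          0.        ]
```

View pics/a.png

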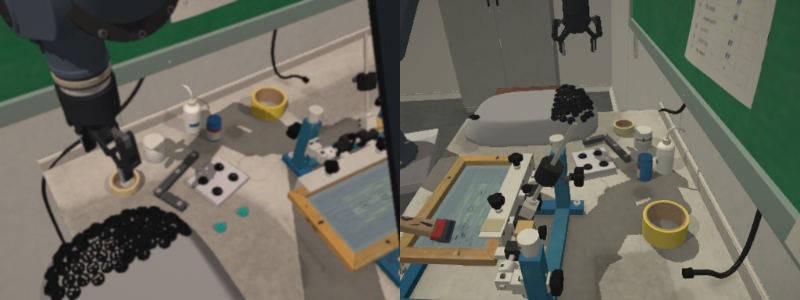

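View pics/b.png

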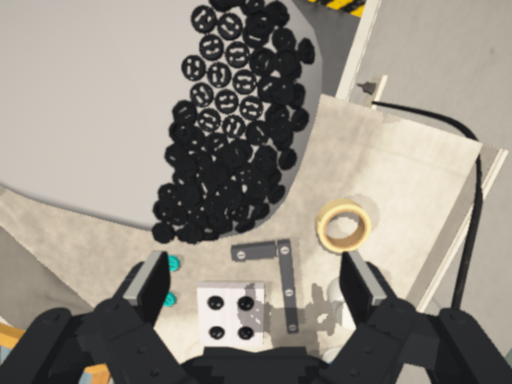

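The wrist view shows the carrier at about (231,315), the inner corner of the square near (278,257), the tape at (344,226), and two turquoise caps at (173,262) and (168,299). The button heap to the left is an obstacle.

The nest_cap candidates are the four black caps on the white plate at (215,303), (246,303), (216,332) and (246,332), which fit the description. The loose turquoise ones and the heaped ones are look-alikes. I'll check this in one enlarged crop.

```bash
python3 - <<'E'
from h import *
import pickle
fs=pickle.load(open('f0.pkl','rb'))
w=fs['wrist'];s=fs['scene']
for n,p,z in [('carrier',(231,315),.014),('corner',(278,257),.016),('shortend',(234,252),.016),('railend',(292,330),.016),('tape',(344,226),.025),('turq1',(173,262),.005),('turq2',(168,299),.005),('heapedge',(163,233),.03),('heapedge2',(235,238),.03)]:
    print(n,ray(w,p,z).round(3)[0])
x,y=190,160
c=cv2.resize(s['frame'][170:310,150:350],(800,560),interpolation=cv2.INTER_CUBIC)
save(s,'c.png',c)
for n,f,z in(('wrist',w,.018),('scene',s,.018)):
    hsv=cv2.cvtColor(f['frame'],cv2.COLOR_RGB2HSV)
    roi=np.zeros(hsv.shape[:2],np.uint8)
    c=ray(w,(231,315),.014)[0]
    q=proj(f,[c])[0]; cv2.circle(roi,tuple(int(v) for v in q),55,255,-1)
    m=((hsv[...,2]<70)&(roi>0)).astype(np.uint8)
    k,l,st,ce=cv2.connectedComponentsWithStats(m)
    for i in range(1,k):
        if 40<st[i,4]<600: print(n,st[i],ce[i].round(1),ray(f,ce[i],z)[0].round(4))
E
```

```text
carrier [ 0.59  -0.233  0.014]
corner [ 0.657 -0.132  0.016]
shortend [ 0.597 -0.124  0.016]
railend [ 0.682 -0.259  0.016]
tape [ 0.74  -0.082  0.025]
turq1 [ 0.509 -0.147  0.005]
turq2 [ 0.496 -0.212  0.005]
heapedge [ 0.508 -0.089  0.03 ]
heapedge2 [ 0.6   -0.096  0.03 ]
wrist [209 297  14  12 121] [215.1 302. ] [ 0.5683 -0.2057  0.018 ]
wrist [238 297  16  13 155] [245.5 303. ] [ 0.6121 -0.2071  0.018 ]
wrist [210 327  14  12 104] [216.3 331.7] [ 0.5673 -0.261   0.018 ]
wrist [239 327  14  12 131] [245.5 332.3] [ 0.6114 -0.2618  0.018 ]
scene [221 193  34  41 352] [239.  209.9] [ 0.6698 -0.2177  0.018 ]
scene [274 209  12  10  86] [279.5 213.4] [ 0.6087 -0.2622  0.018 ]
scene [293 222  11  10  85] [298.1 226.4] [ 0.564  -0.2616  0.018 ]
scene [253 225  13  11 108] [259.2 230.5] [ 0.6094 -0.2071  0.018 ]
scene [272 240  12  10  98] [277.6 244.5] [ 0.565 -0.206  0.018]
```

View pics/c.png

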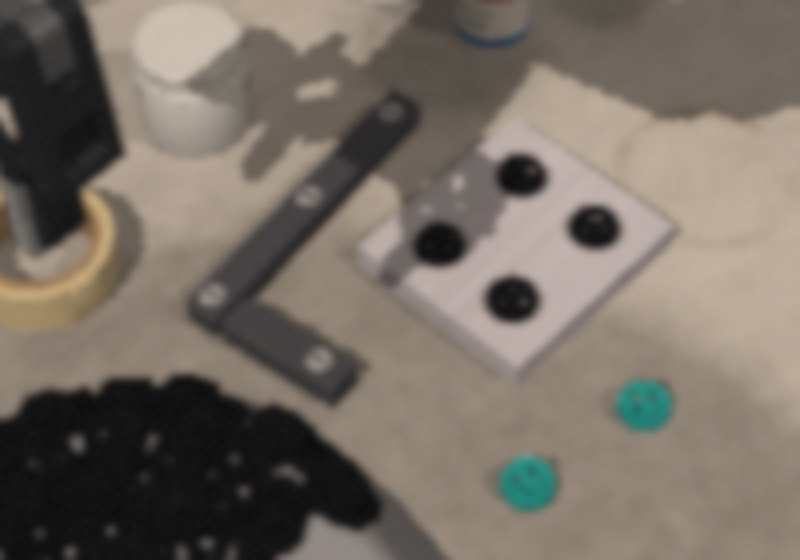

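The crop confirms it: the four black caps sit in the plate's nests at (521,175), (594,226), (438,243) and (512,299). The turquoise ones at (645,405) and (528,482) lie loose on the bench. Next I'll take a closer wrist view to measure the square.

```bash
python3 - <<'E'
from h import *
import pickle
o=r.current_orientation();print(o)
r.move_to([0.615,-0.13,0.22],o)
w=r.grab_frame('wrist');s=r.grab_frame('side');pickle.dump((w,s),open('f1.pkl','wb'))
save(w,'d.png',cv2.resize(w['frame'],(800,600),interpolation=cv2.INTER_CUBIC))
save(s,'e.png',cv2.resize(s['frame'][140:260,200:360],(800,600),interpolation=cv2.INTER_CUBIC))
E
```

```text
[-3.13990113e+00 -3.13760560e-04  1.57082111e+00]
```

View pics/d.png

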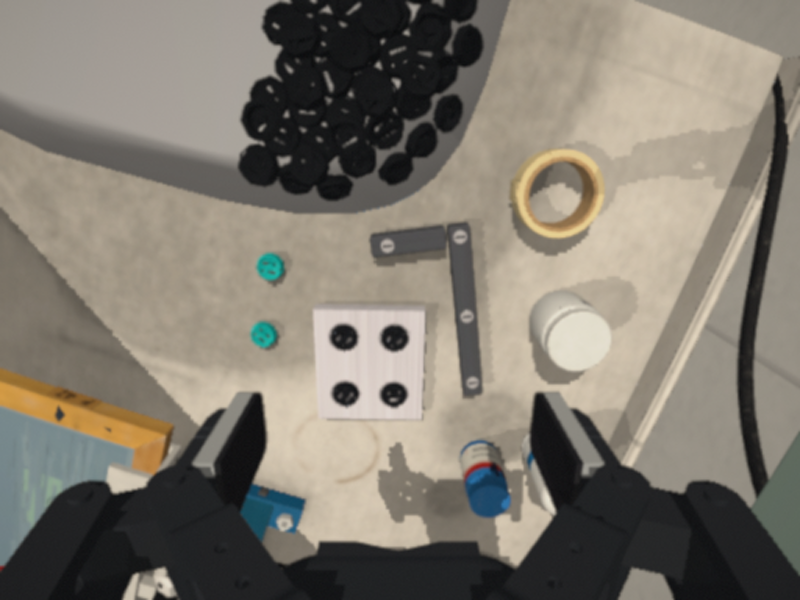

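The view (800x600) shows the stop and rail meeting near (450,245), with the rail running to (473,395). The carrier centre is at about (370,365), the small pot lid at (488,495), the ink pot at (575,335), and the turquoise caps at (270,267) and (263,334).

```bash
python3 - <<'E'
from h import *
import pickle
w,s=pickle.load(open('f1.pkl','rb'));k=512/800
P=lambda a,z:ray(w,np.array(a,float)*k,z)
hsv=cv2.cvtColor(w['frame'],cv2.COLOR_RGB2HSV)
m=np.zeros(hsv.shape[:2],np.uint8); cv2.fillPoly(m,[(np.array([[362,222],[480,215],[492,402],[450,402],[440,268],[362,268]])*k).astype(int)],1)
mk=((hsv[...,2]<95)&(m>0)).astype(np.uint8)
ys,xs=np.nonzero(mk);W=P(np.c_[xs,ys]/k,.016)[:,:2]
sc=P([[460,237],[467,316],[473,383]],.016)[:,:2];st=P([[387,245]],.016)[:,:2]
print('screws',sc.round(4).tolist(),st.round(4))
v=sc[2]-sc[0];print('yaw screws',np.arctan2(v[0],-v[1]))
d0=v/np.linalg.norm(v)
rail=W[(np.abs((W-sc[0])@np.array([-d0[1],d0[0]]))<.014)]
R=cv2.minAreaRect((rail*1000).astype(np.float32));print('rail',R,cv2.boxPoints(R).round(1).tolist())
n=np.array([-d0[1],d0[0]]); 
stop=W[((W-sc[0])@n<-.014)] if ((st[0]-sc[0])@n<0) else W[((W-sc[0])@n>.014)]
R=cv2.minAreaRect((stop*1000).astype(np.float32));print('stop',R,cv2.boxPoints(R).round(1).tolist())
print('caps',P([[344,337],[395,337],[345,394],[394,394]],.018).round(4).tolist())
print('plate',P([[313,305],[426,305],[318,419],[424,419]],.014).round(4).tolist())
print('pot',P([[488,495]],.066),'ink',P([[577,337]],.055),'turq',P([[270,267],[263,334]],.005).round(3).tolist())
print('heap',P([[258,165],[330,187]],.04).round(3).tolist())
def dh(p,f=w):
    p=np.array(p)*k; d=f['depth'][int(p[1]),int(p[0])]; u=cv2.undistortPoints(p.reshape(1,1,2),K(f),np.array(f['dist_coeffs'])).ravel()
    return (np.linalg.inv(f['world_to_cam'])@[u[0]*d,u[1]*d,d,1])[:3].round(3)
print([dh(p) for p in[(258,165),(330,187),(300,60),(370,90),(205,500),(280,505)]])
E
```

```text
screws [[0.6656, -0.1216], [0.6743, -0.1897], [0.6828, -0.2542]] [[ 0.6067 -0.1281]]
yaw screws 0.12921969272447137
rail ((670.8500366210938, -187.92257690429688), (21.448843002319336, 156.54547119140625), 7.291390419006348) [[650.2999877929688, -111.5999984741211], [670.0999755859375, -266.8999938964844], [691.4000244140625, -264.20001220703125], [671.5999755859375, -108.9000015258789]]
stop ((622.6184692382812, -125.53192138671875), (58.16210174560547, 20.711809158325195), 7.134435653686523) [[592.5, -118.9000015258789], [595.0, -139.39999389648438], [652.7999877929688, -132.1999969482422], [650.2000122070312, -111.5999984741211]]
caps [[0.5689, -0.2082, 0.018], [0.6129, -0.2082, 0.018], [0.5676, -0.2641, 0.018], [0.6118, -0.2641, 0.018]]
plate [[0.5431, -0.1803, 0.014], [0.6393, -0.1804, 0.014], [0.5407, -0.2931, 0.014], [0.6395, -0.293, 0.014]]
pot [[ 0.69295429 -0.33595666  0.066     ]] ink [[ 0.75549216 -0.19262566  0.055     ]] turq [[0.507, -0.149, 0.005], [0.495, -0.211, 0.005]]
heap [[0.514, -0.064, 0.04], [0.566, -0.08, 0.04]]
[array([ 0.528, -0.061,  0.088]), array([ 0.57 , -0.077,  0.071]), array([ 0.557, -0.   ,  0.082]), array([ 0.599, -0.019,  0.091]), array([ 0.575, -0.119,  0.312]), array([ 0.498, -0.388,  0.022])]
```

Square yaw is about 0.126 and its inner corner is at about (0.654,-0.133). The carrier sits at about (-0.076,-0.094) in the square's frame. I'll push along y first, with two fingers aligned to the square, because that keeps clear of the turquoise caps.

```bash
cat >> h.py <<'E'
YAW=.126; C=np.array([.654,-.133])
Rz=np.array([[np.cos(YAW),-np.sin(YAW)],[np.sin(YAW),np.cos(YAW)]])
def S(x,y,z): return [*(C+Rz@[x,y]),z]
def inv(p): return Rz.T@(np.array(p)[:2]-C)
OY=[np.pi,0,YAW+np.pi/2]; OX=[np.pi,0,YAW]
def caps(f):
    "cap centres nearest the expected plate, square frame"
    g=cv2.cvtColor(f['frame'],cv2.COLOR_RGB2HSV)[...,2]
    k,l,st,ce=cv2.connectedComponentsWithStats((g<70).astype(np.uint8))
    out=[inv(ray(f,ce[i],.018)[0]) for i in range(1,k) if 60<st[i,4]<450 and .6<st[i,2]/st[i,3]<1.8]
    return np.array([p for p in out if -.13<p[0]<-.005 and -.15<p[1]<-.01])
E
python3 - <<'E'
from h import *
print('t',r.current_time())
r.set_gripper(.06)
r.move_to(S(-.070,-.172,.10),OY)
r.move_straight(S(-.070,-.172,.035),feed=.12)
hit=r.move_straight(S(-.070,-.172,-.012),feed=.02,force_limit=4)
z=r.current_ee_pos()[2];print(hit,'z',z,r.current_force(),r.current_time(),r.current_opening())
r.move_straight(S(-.070,-.172,z+.004),feed=.05)
open('z.txt','w').write(str(z))
f=r.grab_frame('scene');print(caps(f).round(4).tolist())
w=r.grab_frame('wrist');print(caps(w).round(4).tolist());save(w,'f.png')
E
```

```text
t 0.8417
False z -0.011882098996718195 [ 0.22434889  0.30522971 -0.5177603 ] 5.2833 0.060359407992078284
[]
[]
```

View pics/f.png

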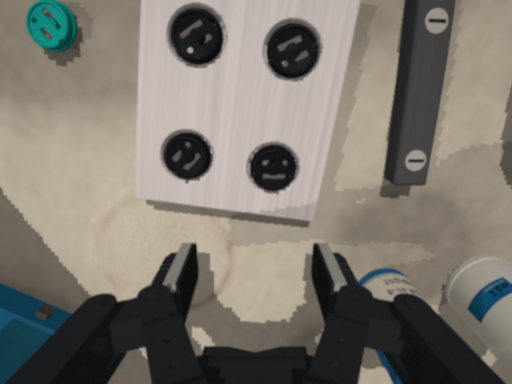

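The wrist view shows the fingertips at (185,250) and (322,250), behind the plate's right end at row 210, with no bench contact felt. I'll check tip height from depth.

```bash
python3 - <<'E'
from h import *
w=r.grab_frame('wrist')
T=np.linalg.inv(w['world_to_cam'])
def pt(u,v):
    d=w['depth'][v,u]; a=cv2.undistortPoints(np.array([[[u,v]]],float),K(w),np.array(w['dist_coeffs'])).ravel()
    return (T@[a[0]*d,a[1]*d,d,1])[:3]
for p in[(187,247),(192,250),(180,255),(175,265),(188,290),(320,248),(316,250),(327,255),(322,280),(230,240),(150,235),(180,200),(230,208),(160,195)]:
    q=pt(*p);print(p,inv(q).round(4),q[2].round(4))
print(r.current_ee_pos(),inv(r.current_ee_pos()),r.current_force(),r.current_opening())
s=r.grab_frame('side');q=proj(s,[S(-.07,-.172,0)])[0].astype(int);print(q)
save(s,'g.png',cv2.resize(s['frame'][q[1]-60:q[1]+30,q[0]-60:q[0]+60],(800,600),interpolation=cv2.INTER_CUBIC))
E
```

```text
(187, 247) [-0.1019 -0.1615] 0.0335
(192, 250) [-0.0993 -0.1625] 0.0346
(180, 255) [-0.1036 -0.1614] 0.0411
(175, 265) [-0.1038 -0.1613] 0.0497
(188, 290) [-0.0989 -0.1738] 0.0505
(320, 248) [-0.0375 -0.1609] 0.0355
(316, 250) [-0.0388 -0.1632] 0.0334
(327, 255) [-0.0354 -0.1613] 0.0413
(322, 280) [-0.0393 -0.168 ] 0.0513
(230, 240) [-0.0837 -0.1745] 0.0018
(150, 235) [-0.1326 -0.1724] -0.0003
(180, 200) [-0.1083 -0.1441] 0.0145
(230, 208) [-0.082  -0.1487] 0.0142
(160, 195) [-0.1187 -0.1413] 0.0146
[ 0.60617781 -0.31242823 -0.00779585] [-0.06999126 -0.17199615] [-0.45624071 -0.72387319 -1.32359564] 0.059930709584436116
[265 227]
```

View pics/g.png

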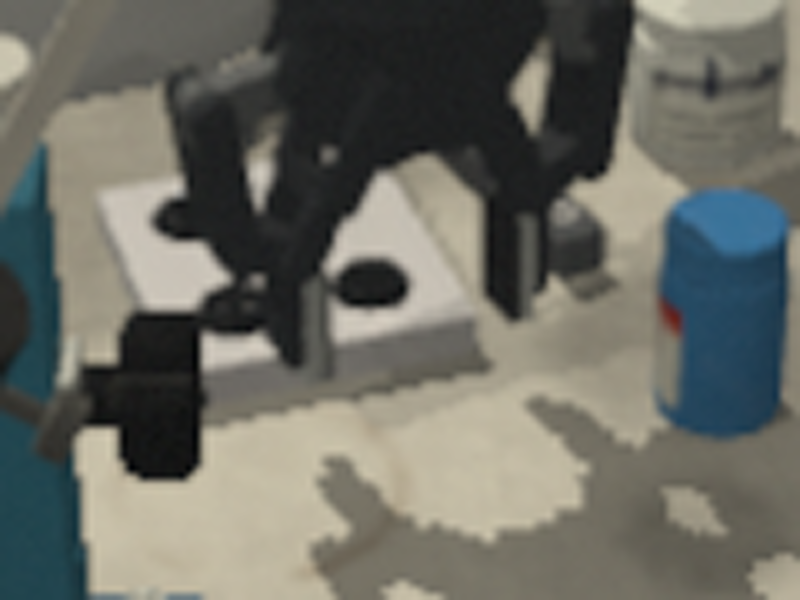

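The side view shows both fingertips, at (315,370) and (515,315), hovering above the bench. Depth puts them near z=0.03, so the tips stand farther back from the TCP than stated. I'll probe lower, with a force limit.

```bash
python3 - <<'E'
from h import *
print(r.current_time(),r.current_ee_pos())
hit=r.move_straight(S(-.070,-.172,-.05),feed=.025,force_limit=4)
z=r.current_ee_pos()[2];print(hit,'z',z,r.current_force(),r.current_time(),r.current_joint_positions())
if hit:
    r.move_straight(S(-.070,-.172,z+.004),feed=.05)
    open('z.txt','w').write(str(z))
w=r.grab_frame('wrist'); T=np.linalg.inv(w['world_to_cam']);print('cam',T[:3,3])
for u,v in[(187,247),(180,255),(320,248),(327,255)]:
    d=w['depth'][v,u]; a=cv2.undistortPoints(np.array([[[u,v]]],float),K(w),np.array(w['dist_coeffs'])).ravel()
    q=(T@[a[0]*d,a[1]*d,d,1])[:3];print(inv(q).round(4),q[2].round(4))
E
```

```text
5.7333 [ 0.606146   -0.31242451 -0.0078602 ]
True z -0.033058300240228995 [ 0.09242037 -0.3294116   4.03665188] 6.7583 [-6.39408470e-01  8.99390974e-01  1.41078208e+00  4.13042124e-05
  8.31830757e-01 -7.65433250e-01]
cam [ 0.59703507 -0.22996768  0.14178857]
[-0.1015 -0.1613] 0.013
[-0.1032 -0.1613] 0.0205
[-0.0371 -0.1614] 0.0138
[-0.0353 -0.1612] 0.0206
```

The tips touch the bench at TCP z=-0.033, and the finger front is 11 mm ahead of the TCP line. Now the y push.

```bash
python3 - <<'E'
from h import *
z=float(open('z.txt').read())+.004
hit=r.move_straight(S(-.070,-.121,z),feed=.03,force_limit=14)
print(hit,inv(r.current_ee_pos()),Rz.T@r.current_force()[:2],r.current_time())
w=r.grab_frame('wrist');s=r.grab_frame('scene');print(caps(w).round(4).tolist(),caps(s).round(4).tolist())
save(w,'h.png')
E
```

```text
False [-0.06992265 -0.12114596] [-0.71858661 -2.97040163] 8.9083
[] []
```

View pics/h.png

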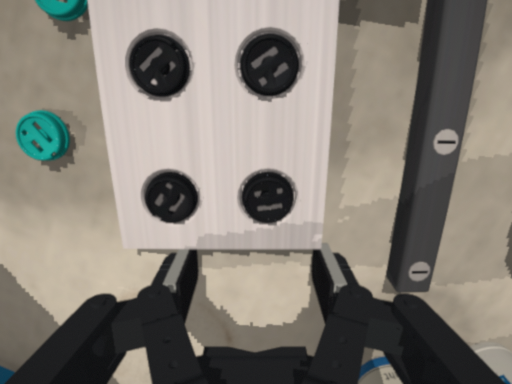

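The carrier is now square with the fingers: its right edge lies level along row 248, and the caps are all in their nests. The rail is on the right at (418,290). Next I'll press gently on to the stop and measure.

```bash
sed -i 's/60<st\[i,4\]<450/60<st[i,4]<5000/' h.py; python3 - <<'E'
from h import *
z=float(open('z.txt').read())+.004
hit=r.move_straight(S(-.070,-.113,z),feed=.02,force_limit=8)
print(hit,inv(r.current_ee_pos()),Rz.T@r.current_force()[:2],r.current_time())
w=r.grab_frame('wrist')
r.move_straight(S(-.070,-.127,z),feed=.08)
r.move_straight(S(-.070,-.135,.10),feed=.15)
w2=r.grab_frame('wrist');s=r.grab_frame('scene')
for f in(w,w2,s): print(caps(f).round(4).tolist())
save(w2,'i.png',np.hstack([w2['frame'][:,:400],s['frame'][:,120:]])[:,:800])
print(r.current_time())
E
```

```text
True [-0.0698314  -0.11688929] [ 0.16499383 -1.43966968] 9.375
[[-0.1054, -0.0239], [-0.0631, -0.0239], [-0.1055, -0.0776], [-0.0633, -0.0776]]
[[-0.1061, -0.0243], [-0.063, -0.0243], [-0.1062, -0.079], [-0.0632, -0.079]]
[[-0.0656, -0.02]]
10.7917
```

View pics/i.png

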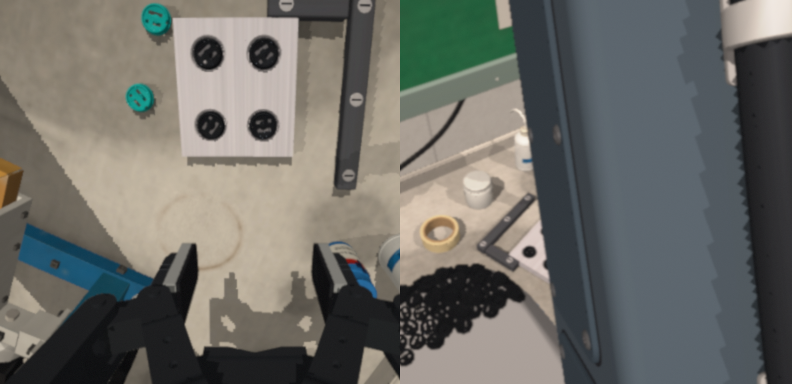

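The carrier's left end meets the stop: plate edge at row 17, stop face at row 18. The turquoise caps at (155,18) and (140,98) are close, so the left finger goes down between them. Now the x push.

```bash
python3 - <<'E'
from h import *
z=float(open('z.txt').read())+.004
r.move_to(S(-.148,-.061,.08),OX)
r.move_straight(S(-.148,-.061,.0),feed=.12)
hit=r.move_straight(S(-.148,-.061,z),feed=.03,force_limit=5);print('down',hit,r.current_ee_pos()[2],z)
if not hit:
    h1=r.move_straight(S(-.111,-.061,z),feed=.03,force_limit=14)
    print(h1,inv(r.current_ee_pos()),Rz.T@r.current_force()[:2])
    if not h1:
        h2=r.move_straight(S(-.098,-.061,z),feed=.02,force_limit=10)
        print(h2,inv(r.current_ee_pos()),Rz.T@r.current_force()[:2])
print(r.current_time())
w=r.grab_frame('wrist');print(caps(w).round(4).tolist());save(w,'j.png')
E
```

```text
down False -0.02893048054731146 -0.029058300240228995
False [-0.11087134 -0.06093712] [-2.17046693 -0.02478173]
True [-0.10495852 -0.06041904] [ 0.19288185 -0.52002708]
15.9833
[[-0.0219, -0.0254], [-0.022, -0.079], [-0.0642, -0.0253], [-0.0643, -0.079]]
```

View pics/j.png

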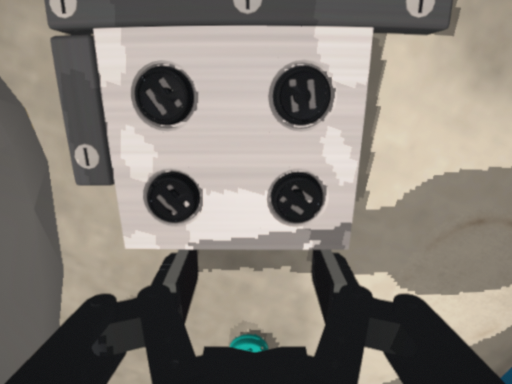

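The far edge is against the rail (plate at row 27, rail edge at row 32), the left end is along the stop at (105,100), and the caps are in place. One last gentle y nudge, then a check from above.

```bash
python3 - <<'E'
from h import *
z=float(open('z.txt').read())+.004
r.move_straight(S(-.115,-.061,z),feed=.08)
r.move_straight(S(-.125,-.061,.08),feed=.15)
r.move_to(S(-.055,-.129,.08),OY)
r.move_straight(S(-.055,-.129,.0),feed=.12)
hit=r.move_straight(S(-.055,-.129,z),feed=.03,force_limit=5);print('down',hit)
h=r.move_straight(S(-.055,-.110,z),feed=.02,force_limit=9)
print(h,inv(r.current_ee_pos()),Rz.T@r.current_force()[:2])
r.move_straight(S(-.055,-.127,z),feed=.08)
r.move_straight(S(-.055,-.127,.10),feed=.15)
r.move_to([.60,-.13,.20],OY)
w=r.grab_frame('wrist');c=caps(w);print(c.round(4).tolist(),r.current_time())
save(w,'k.png',cv2.resize(w['frame'][100:320,150:420],(800,600),interpolation=cv2.INTER_CUBIC))
import pickle;pickle.dump(w,open('f2.pkl','wb'))
E
```

```text
down False
True [-0.05501773 -0.11694524] [ 1.45371519 -1.50780597]
[[-0.0663, -0.0223], [-0.0228, -0.0222], [-0.0665, -0.0769], [-0.023, -0.0774]] 23.2667
```

View pics/k.png

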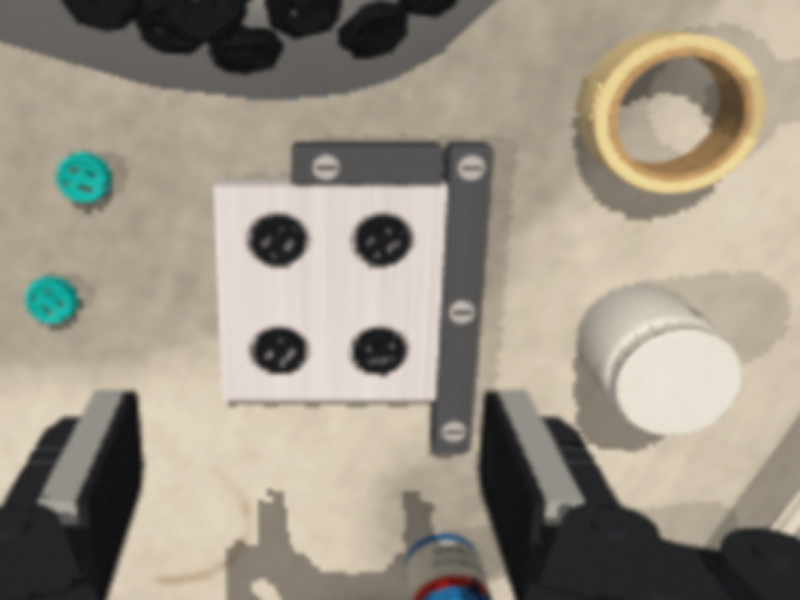

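The plate is flush to the rail along x≈445 px and to the stop at y≈183 px. All four caps are nested, the pots and tape are undisturbed, and the arm is clear, so I'll hand in.

```bash
python3 -c "
from h import *
r.hold(.3);print(r.finish_job(),r.current_time())"
```

```text
the job is handed in; nothing more can be done
the job is handed in; nothing more can be done
```

I pushed the carrier into the square and handed the job in at about 24 s; the last picture shows it flush against the rail and stop, caps in their nests and the pots and tape looking undisturbed, but no verdict came back.

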